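# Right the fallen bread basket and hang it up

## Robot

A 6-joint arm with a two-finger parallel gripper is mounted at the origin on the work surface. World frame = base frame: x ahead of the robot, y to its left, z up, the work surface at z = 0. Lengths are in m, angles in rad, forces in N, time in s.
With the tool pointing down it reaches from about 0.225 to 0.875 m from the base axis. Payload 3.4 kg.
Tool frame: the origin (TCP) lies on the centre line of the jaws, within the pads' length; the fingertips stand 22 mm ahead of it and the grasp point (between the pads) lies 3 mm ahead of it; z points along the fingers, y is the direction in which the jaws open and shut (so a half turn about z gives the same grasp; the last joint's range is limited). The gripper opens to 85 mm and grips with 20 to 120 N. Pads are 22 mm wide; open, the fingers measure 114 mm over their backs; the gripper's body (76 mm by 85 mm) begins 54 mm behind the grasp point. The pads swing forward as they close: fully open they stand 13 mm farther back than shut.
Start: joints at [1.005, 0.276, 1.505, -0, 1.361, -0.121], TCP at [0.247, 0.519, 0.253] pointing down, gripper open.
Joint ranges: [-2.89, 2.89], [-0.75, 2.08], [0.22, 2.7], [-1.18, 4.32], [0.11, 2.71], [-2.7, 2.7]. Speed limits (rad/s): [2.57, 2.57, 3.14, 3.14, 3.14, 3.14].

## Interface

Orientations are given as a rotation vector (axis times angle).
In Python, from plant import robot gives the robot as it stands.
- The arm moves only by the tool carry_out, never from a script. Its argument "deltas" is a list of rows, each a list of 5 numbers: the closure, from 0 (fully open) to 1 (shut), then the shift along the world's x, y, z in cm, then the turn about the world's z in degrees. A call has 1 to 8 rows; each row shifts and turns the pose as measured when the row begins; what a row does not reach is not made up. A row lasts 1/12 s, in which the tool goes at most 41.7 mm and 7.16 degrees, less where a joint would pass 70% of its speed; a pose out of reach is approached as far as the arm can. A call is refused whole if a number of a shift passes 4.17 or a number of a turn 7.16, either way. A call with a gripper value outside its range is refused whole. The fingers move at their own pace and stop on an object; "newtons" is the grip in N (left out, the last holds). Time passes only in rows, so rows that do not move let the fingers close. It gives the time, the measured TCP pose, the force and the opening at its end, in the units of the state.
- robot.state(): the state, without advancing time (a new reading comes with each control period).
- robot.read_camera(name): name is "scene" or "top" or "wrist"; returns the picture (384x512x3 uint8, red, green, blue); there is no depth.
- robot.calibration(name): a dict with "K" (3x3 intrinsics, pixels), "R" (3x3) and "t" (3): a world point X has camera coordinates R X + t. Camera axes: x right, y down, z forward; pixel columns grow to the right and rows downward; lengths in m; the calibration is good to about 2 mm. A picture is of the moment at which its call begins: read the wrist's pose just before it. calibration takes no time and is no camera call; for the wrist camera it gives the pose at the moment of the call.
- robot.close_job(): hands the job in, once; it reports no verdict.
The state is a dict: "time_s": time; "qpos": joint angles; "dq": joint speeds; "joint_efforts": joint torques, N m; "eef_pos": TCP position; "orientation": TCP orientation; "force": force on the tool from outside, world axes, zero at the start; "moment": the same for the moment, N m; "opening": finger opening in m.
Only numpy, scipy, OpenCV 4.12 (cv2) and the standard library are available. Lean on these libraries where they do the work, as an engineer would, in place of code of your own. Each camera call takes 0.05 s, during which the arm holds its last target. There are 200 camera calls.

## Task

The small wicker basket with the arched handle has fallen on its side. First stand it upright on the counter and let go of it, then take it again and hang it by its handle on the hook of the black stand, well inside the upturned tip, so that it hangs still and clear of the counter. Do not knock the jar or the round loaf out of its place.

Things in the scene. Friction and masses are not known exactly. Their poses are not given: they have to be found in the camera images.
- basket: Brown wicker basket with arched handle: loose open box, 6 mm walls, outside 120 (z) by 100 (y), 65 mm deep, 150 mm high with the handle. Origin: centre of its outer bottom. +x is the basket's own up (bottom to handle): level at the start, when it lies on its side with the origin 60 mm high; vertical once it stands. The arch lies in the plane y = 0 and spans z. Mass 0.18 to 0.35 kg.
- handle_mid (a point): Middle of the handle's straight cross bar, 144 mm (+x) from the basket's bottom; axes as the basket's. The bar is 12 by 12 mm and runs along z from -60 to +60 mm.
- handle_leg (a point): Centre of the handle leg that is uppermost at the start: point x = 103, z = +55 mm of the basket, axes as the basket's. The leg is straight along x, free from the rim (x = 65) to the cross bar (x = 138), 12 mm in y by 10 mm in z, outer face flush with the basket's side. A like leg stands at z = -55 mm.
- stand: Black steel hook stand, fixed. Origin: middle of its base's front edge, at counter height; +x from the hook's free tip to the post, z up. Base 200 (x) by 150 by 10 mm; post 16 mm thick at x = 170, 250 high. A level flat arm, 18 mm wide (y), 8 mm thick, top face 250 high, runs from the post forward to x = 37 and ends in an upturned tip, x = 29 to 37, top 269 mm high.
- hook_seat (a point): Point on top of the stand's level arm, 250 mm above the counter, 23 mm behind the upturned tip: where the cross bar of the handle should rest. Axes as the stand's.
- jar: Bystander: amber glass jar with a brass lid, 68 mm in diameter, 90 mm high, origin at the centre of its underside.
- loaf: Bystander: round brown loaf, 120 mm in diameter, 56 mm high, origin at the centre of its underside.
Things that resemble listed ones, but are neither listed nor needed, are in the scene too. Of the things like the basket, leave any that is purple; of the rest the smaller one is meant.

How it is judged:
On the way:
1. the basket stands upright on the counter by itself, let go and at rest (angle between basket's own x axis and vertical below 0.1 rad and height (world z) of basket below 0.012 m and linear speed of basket below 0.03 m/s and contact force between the fingers and basket below 0.1 N), for 0.2 s.
At the end, for the whole second after the job is handed in: The basket hangs on the arm by its cross bar: bar centre within 30 mm sideways of the arm, 245 to 268 mm high, 36 to 110 mm behind the base front edge (behind the tip); bottom over 80 mm up, tilt under 0.4 rad, let go, under 0.05 m/s and 0.5 rad/s (x of handle_mid in the frame of stand between 0.036 and 0.11 m and y of handle_mid in the frame of stand between -0.03 and 0.03 m and z of handle_mid in the frame of stand between 0.245 and 0.268 m and height (world z) of basket above 0.08 m and angle between basket's own x axis and vertical below 0.4 rad and contact force between basket and stand above 0.5 N and contact force between the fingers and basket below 0.1 N and linear speed of basket below 0.05 m/s and angular speed of basket below 0.5 rad/s); the robot touches nothing.
It fails at once if the jar is moved more than 25 mm (distance of jar from where it was at the start of the episode above 0.025 m).
It fails at once if the loaf is moved more than 25 mm (distance of loaf from where it was at the start of the episode above 0.025 m).
It also fails if it takes over 72 s, if anything falls off the work surface, if the arm or the gripper's body presses on something with over 40 N, if the wrist force passes 120 N, or if a joint passes its speed limit or range.

## Working session

There is one attempt and no reset: what is moved stays moved. The work goes in short steps, Python scripts to look and compute and a tool call to move; the robot and the scene stay as the last step left them, time stands still between calls to the robot, and variables do not carry over. Pictures are saved under pics/ and viewed, about 8 in all and at most 12, crops included, and the job is handed in when it is done.

Besides the shell and the picture viewer there is one more tool, called after ">>>" by a JSON object that holds its "op" and its "data". carry_out: Moves the arm, as the interface text tells. Its arguments: {"type":"object","properties":{"deltas":{"type":"array"},"newtons":{"type":"number"}},"required":["deltas"]}

```bash
ls; mkdir -p pics; cat > h.py <<'E'
import numpy as np, cv2
from plant import robot
def grab(n,fn=None):
    c=robot.calibration(n); im=robot.read_camera(n)
    if fn: cv2.imwrite('pics/'+fn,im[:,:,::-1])
    return im,c
def ray(c,u,v):
    K,R,t=[np.array(c[k]) for k in 'KRt']
    return -R.T@t, R.T@np.linalg.solve(K,[u,v,1.])
def onz(c,u,v,z):
    o,d=ray(c,u,v); return o+d*(z-o[2])/d[2]
def proj(c,X):
    K,R,t=[np.array(c[k]) for k in 'KRt']
    p=K@(R@np.array(X)+t); return p[:2]/p[2]
def tri(c1,p1,c2,p2):
    A=[];b=[]
    for c,p in((c1,p1),(c2,p2)):
        o,d=ray(c,*p);d=d/np.linalg.norm(d);P=np.eye(3)-np.outer(d,d);A.append(P);b.append(P@o)
    A=np.vstack(A);x,r,_,_=np.linalg.lstsq(A,np.hstack(b),rcond=None);return x,np.sqrt(r)
E
python3 - <<'E'
from h import *
a,c=grab('scene','scene0.png');b,d=grab('top','top0.png')
np.savez('pics/s0',a=a,b=b)
for k in(c,d):print(np.round(-np.array(k['R']).T@k['t'],3),np.round(k['K'],1).tolist())
s=robot.state();print(s)
E
```

```text
pics
[ 1.095 -0.142  0.683] [[357.7, 0.0, 255.9], [0.0, 357.7, 189.1], [0.0, 0.0, 1.0]]
[0.323 0.092 1.331] [[486.1, 0.0, 255.7], [0.0, 486.1, 199.2], [0.0, 0.0, 1.0]]
{'time_s': 0.1, 'qpos': array([ 1.00497295e+00,  2.76510145e-01,  1.50601348e+00,  1.45896422e-05,
        1.36069436e+00, -1.20990020e-01]), 'dq': array([-0.00040246, -0.00157771, -0.00039181,  0.00174171, -0.0005608 ,
       -0.00068712]), 'joint_efforts': array([ 2.30645266e-03, -4.17698658e+01, -2.46404493e+01, -4.16927160e-04,
        5.79271451e-03,  2.13844805e-05]), 'eef_pos': array([0.24718567, 0.51867247, 0.25253573]), 'orientation': array([-6.92876592e-01, -3.06365764e+00,  2.39602919e-03]), 'force': array([0.12883582, 0.3340101 , 0.13029812]), 'moment': array([0.00594135, 0.02133271, 0.0304173 ]), 'opening': 0.0856056200060663}
```

View pics/scene0.png

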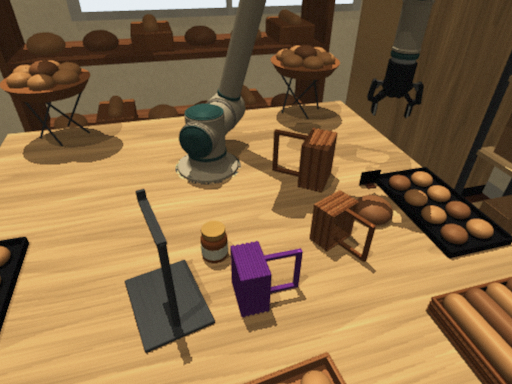

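View pics/top0.png

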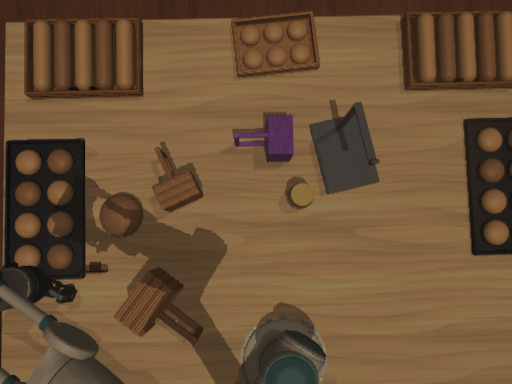

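Scene view: small brown basket candidate at (340,225), a larger brown one at (310,160), and a purple one at (265,275). In the top view they are at (175,182), (160,305) and (275,138). The stand's base is near (345,155) top, the jar at (301,194) and the loaf at (121,215). By the description I choose the brown one at top (175,182), and will check it and the stand in a close crop.

```bash
python3 - <<'E'
from h import *
z=np.load('pics/s0.npz');a,b=z['a'],z['b']
f=lambda im,x,y,w,h:cv2.resize(im[y:y+h,x:x+w],(400,300),interpolation=cv2.INTER_CUBIC)
o=np.vstack([np.hstack([f(b,140,135,80,60*1+20-20),f(b,300,95,133,100)]),np.hstack([f(a,300,180,100,75),f(a,110,180,160,170-50)])])
cv2.imwrite('pics/crop1.png',np.clip(o[:,:,::-1]*1.4,0,255).astype(np.uint8))
E
```

```text
(no output)
```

View pics/crop1.png

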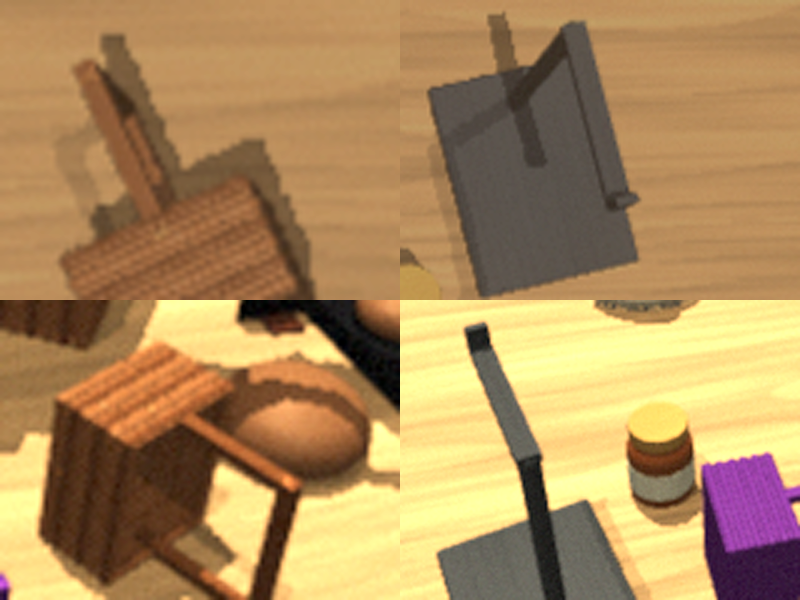

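Top-left and bottom-left crops: the chosen basket is brown, on its side, with the arch vertical. The upper leg runs from the bar end at top px (157.5,148) to the rim at (171.5,178), and the open side points away from the robot. Top-right crop: the stand base corners are at (310,125.5), (327,193.5) and (379,181), the arm runs from (358,103) to about (372,160), and the tip faces the robot.

```bash
cat >> h.py <<'E'
E
python3 - <<'E'
from h import *
c=robot.calibration('top');s=robot.calibration('scene')
P=lambda u,v,z:np.round(onz(c,u,v,z),4)[:2]
A,B=P(157.6,147.5,.12),P(171.4,177.6,.12)
print('legend',A,'legrim',B,np.linalg.norm(A-B),np.degrees(np.arctan2(*(A-B)[::-1])))
q=[P(152.4,187.2,.12),P(190,170.9,.12),P(200,193,.12)]
print('box',q,np.linalg.norm(q[0]-q[1]),np.linalg.norm(q[1]-q[2]))
h=cv2.cvtColor(np.load('pics/s0.npz')['b'],cv2.COLOR_RGB2HSV)
D=lambda p,q:np.degrees(np.arctan2(*(q-p)[::-1]))
e=[P(310,125.6,.01),P(327.3,193.5,.01),P(379,180.8,.01)]
print('base',e,np.linalg.norm(e[0]-e[1]),np.linalg.norm(e[1]-e[2]),D(e[1],e[0]),D(e[2],e[1]))
o=(e[1]+e[2])/2; x=(e[0]-e[1])/np.linalg.norm(e[0]-e[1]);print('origin',o,'seat',o+.06*x,'tip',o+.033*x)
t=[*(o+.033*x),.269];print('tip px',proj(c,t),proj(s,t)); t=[*(o+.17*x),.25];print('post px',proj(c,t),proj(s,t))
print('jar',P(302,194.5,.09),'loaf',P(121,215,.03))
# scene triang of leg: corner crop2 (295,490)->
g=[*(A+B)/2,.12];print(proj(s,[*A,.12]),proj(s,[*B,.12]))
print(robot.state()['eef_pos'])
from scipy.spatial.transform import Rotation as R
print(R.from_rotvec(robot.state()['orientation']).as_matrix().round(3))
E
```

```text
legend [0.5575 0.3057] legrim [0.4805 0.2723] 0.08393187713854613 23.449571672158065
box [array([0.4577, 0.3199]), array([0.4962, 0.2257]), array([0.4399, 0.2018])] 0.10176389340036082 0.06116289724988505
base [array([ 0.6296, -0.0956]), array([ 0.4397, -0.1359]), array([ 0.4709, -0.2799])] 0.19412908076844135 0.14734123659043993 11.981381874268651 102.22512267573576
origin [ 0.4553 -0.2079] seat [ 0.51399291 -0.19544437] tip [ 0.4875811 -0.2010494]
tip px [375.31761298 160.44184019] [139.17257481 190.19613256]
post px [357.81391238 103.85139077] [159.77355155 240.90860674]
jar [ 0.4318 -0.0568] loaf [0.3955 0.421 ]
[371.91453717 225.94316841] [344.10964285 208.55269669]
[0.24718567 0.51867247 0.25253573]
[[-0.903  0.43  -0.001]
 [ 0.43   0.903 -0.001]
 [ 0.    -0.002 -1.   ]]
```

>>> {"op": "carry_out", "data": {"deltas": [[0,2.9,-2.5,0,6],[0,2.9,-2.5,0,6],[0,2.9,-2.5,0,6],[0,2.9,-2.5,0,6],[0,2.9,-2.5,0,6],[0,2.9,-2.5,0,6],[0,2.9,-2.5,0,6],[0,2.9,-2.5,0,6]], "newtons": 20}}

```text
time_s: 0.77
eef_pos: [0.4784, 0.3144, 0.2487]
orientation: [0.695, -3.054, 0.007]
force: [1.0, 1.6, -1.0]
opening: 0.0855
```

>>> {"op": "carry_out", "data": {"deltas": [[0,1.9,-1.3,0,-1.5],[0,1.9,-1.3,-1,-1.5],[0,0,0,0,0],[0,0,0,0,0]]}}

```text
time_s: 1.1
eef_pos: [0.5243, 0.2797, 0.2364]
orientation: [0.602, -3.074, 0.013]
force: [0.0, 0.5, 0.4]
opening: 0.0855
```

```bash
python3 - <<'E'
from h import *
s=robot.state();w,c=grab('wrist','w1.png')
p=s['orientation'];print(s['eef_pos'],(2*np.degrees(np.arctan2(p[1],p[0]))-90)%360)
h=np.array([np.cos(np.radians(22.5)),np.sin(np.radians(22.5)),0])
for P in ([*s['eef_pos'][:2],.12],[.5575,.3057,.12],[.478,.2725,.12]):print(proj(c,P))
E
```

```text
[0.52431124 0.27966395 0.23636305] 112.17134557774256
[254.14569892 197.07538098]
[267.67939294 242.63313119]
[268.00322609 141.06149162]
```

View pics/w1.png

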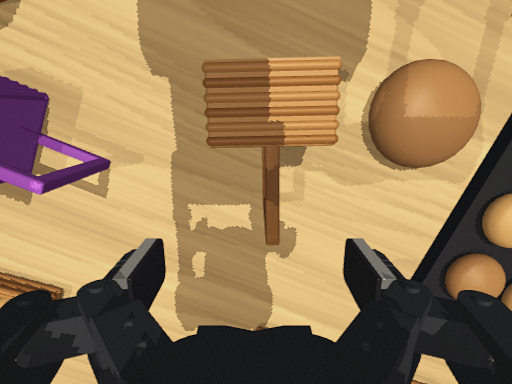

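Wrist view: the upper leg runs from (271,147) to (272.5,244), near the predicted line. The loaf is far to the right and there is nothing between the fingers.

```bash
python3 - <<'E'
from h import *
s=robot.state();c=robot.calibration('wrist')
A,B=onz(c,272.3,244,.12)[:2],onz(c,271,147,.12)[:2]
h=(A-B)/np.linalg.norm(A-B);print(A,B,np.linalg.norm(A-B),np.degrees(np.arctan2(h[1],h[0])))
g=A-.044*h;e=s['eef_pos'];print(g,(g-e[:2])*100)
E
```

```text
[0.55677534 0.30957899] [0.48113884 0.27620798] 0.0826710653632828 23.807191876126456
[0.51651935 0.29181795] [-0.76098221  1.22625258]
```

>>> {"op": "carry_out", "data": {"deltas": [[0,-0.8,1.1,0,1],[0,0,0,-3,0],[0,0,0,-3,0],[0,0,0,-2.5,0],[0,0,0,-2,0],[0,0,0,0,0],[0,0,0,0,0]]}}

```text
time_s: 1.73
eef_pos: [0.5062, 0.3023, 0.1315]
orientation: [0.655, -3.066, 0.003]
force: [0.2, 0.2, 0.8]
opening: 0.0849
```

>>> {"op": "carry_out", "data": {"deltas": [[0,0.5,-0.6,0,0],[0,0,0,0,0],[0,0,0,0,0]]}}

```text
time_s: 1.98
eef_pos: [0.5109, 0.299, 0.1351]
orientation: [0.663, -3.068, 0.001]
force: [0.9, -0.6, -0.4]
opening: 0.0855
```

```bash
python3 - <<'E'
from h import *
for i in range(3):
    s=robot.state();print(s['time_s'],s['eef_pos'].round(4),s['dq'].round(3)); robot.read_camera('top')
E
```

```text
1.9833 [0.5109 0.299  0.1351] [-0.002 -0.015 -0.025 -0.013  0.002 -0.006]
2.0333 [0.5114 0.299  0.1354] [-0.005  0.003  0.003 -0.002 -0.006  0.003]
2.0833 [0.5113 0.2988 0.1352] [-0.     0.006  0.011  0.    -0.002 -0.   ]
```

>>> {"op": "carry_out", "data": {"deltas": [[0,0.3,-0.5,-0.8,0],[0,0.3,-0.5,-0.8,0],[0,0,0,0,0],[0,0,0,0,0]]}}

```text
time_s: 2.47
eef_pos: [0.5186, 0.2872, 0.1184]
orientation: [-0.662, 3.071, -0.001]
force: [-0.5, -0.3, 0.1]
opening: 0.0854
```

```bash
python3 - <<'E'
from h import *
for i in range(3):
    s=robot.state();print(s['time_s'],s['eef_pos'].round(4),s['dq'].round(3)); robot.read_camera('top')
E
```

```text
2.4667 [0.5186 0.2872 0.1184] [-0.018  0.016  0.018 -0.008 -0.011 -0.006]
2.5167 [0.5184 0.287  0.1182] [ 0.006 -0.005 -0.004  0.003  0.007  0.004]
2.5667 [0.5184 0.2873 0.1185] [ 0.008 -0.005 -0.009  0.003  0.003 -0.   ]
```

>>> {"op": "carry_out", "data": {"deltas": [[0,-0.1,0.3,0,0],[0.5,0,0,0,0],[1,0,0,0,0],[1,0,0,0,0],[1,0,0,0,0],[1,0,0,0,0],[1,0,0,0,0],[1,0,0,0,0]], "newtons": 20}}

```text
time_s: 3.28
eef_pos: [0.5174, 0.2919, 0.1194]
orientation: [-0.664, 3.069, 0.0]
force: [1.2, 0.6, -0.1]
opening: 0.0116
```

>>> {"op": "carry_out", "data": {"deltas": [[1,0,0,0,0],[1,0,0,0,0],[1,0,0,0,0],[1,0,0,0,0]]}}

```text
time_s: 3.62
eef_pos: [0.5174, 0.2919, 0.1194]
orientation: [-0.664, 3.069, 0.0]
force: [-1.2, 0.1, 0.2]
opening: 0.0115
```

```bash
python3 - <<'E'
from h import *
s=robot.state();e=s['eef_pos'];print(e)
h=np.array([np.cos(np.radians(23.4)),np.sin(np.radians(23.4)),0])
r=np.hypot(.106,.115);a0=np.arctan2(.115,.106)
for k in range(0,95,6):
    a=a0+np.radians(k);d=(r*np.cos(a)-.106)*h+[0,0,r*np.sin(a)-.115]
    print(k,(e+d).round(4))
E
```

```text
[0.51742157 0.29188831 0.11939785]
0 [0.5174 0.2919 0.1194]
6 [0.5059 0.2869 0.1298]
12 [0.4934 0.2815 0.1389]
18 [0.48   0.2757 0.1465]
24 [0.4661 0.2697 0.1526]
30 [0.4516 0.2634 0.157 ]
36 [0.4368 0.257  0.1597]
42 [0.4218 0.2505 0.1608]
48 [0.4068 0.244  0.1601]
54 [0.3919 0.2376 0.1577]
60 [0.3774 0.2313 0.1537]
66 [0.3633 0.2252 0.148 ]
72 [0.3498 0.2194 0.1407]
78 [0.3371 0.2139 0.132 ]
84 [0.3253 0.2088 0.1218]
90 [0.3146 0.2041 0.1104]
```

Gripped (opening 11.5 mm on the 12 mm leg). Now rolling it about its lower bottom edge along an arc.

>>> {"op": "carry_out", "data": {"deltas": [[1,-1.0,-0.4,1.0,0],[1,-1.1,-0.5,0.9,0],[1,-1.2,-0.5,0.7,0],[1,-1.2,-0.5,0.6,0],[1,0,0,0,0],[1,0,0,0,0]]}}

```text
time_s: 4.12
eef_pos: [0.4651, 0.2696, 0.1539]
orientation: [0.664, -3.069, 0.001]
force: [1.5, 0.3, -2.6]
opening: 0.0115
```

```bash
python3 - <<'E'
from h import *
s=robot.state();print(s['eef_pos'],s['force'],s['opening'])
a,c=grab('scene');cv2.imwrite('pics/s2.png',cv2.resize(a[130:330,250:450],(600,600),interpolation=2)[:,:,::-1])
E
```

```text
[0.4651249  0.26963683 0.15387609] [ 1.47744775  0.31389473 -2.61980969] 0.01153657126497342
```

View pics/s2.png

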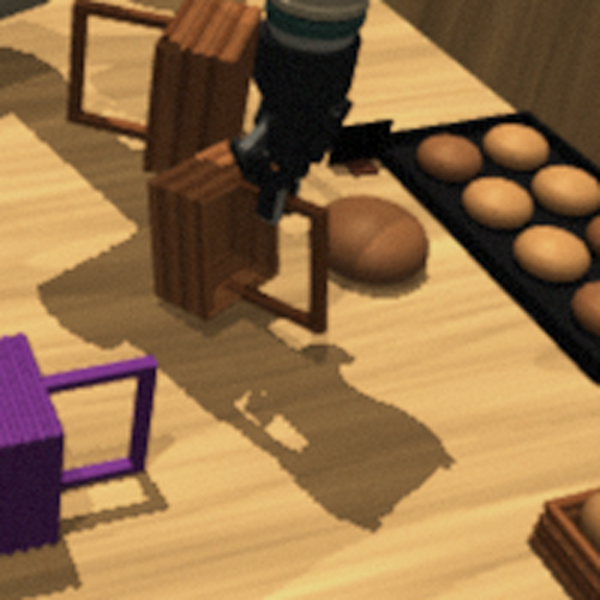

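```bash
cat >> h.py <<'E'
def tilt(c,up,lo,e,yaw=23.4):
    h=np.array([np.cos(np.radians(yaw)),np.sin(np.radians(yaw)),0]);n=np.array([-h[1],h[0],0])
    r=[]
    for p in(up,lo):
        o,d=ray(c,*p);X=o+d*(n@(e-o))/(n@d);r.append([(X-e)@h,X[2]])
    r=np.array(r);v=r[0]-r[1];print(r.round(4),'len',np.hypot(*v),'k',np.degrees(np.arctan2(-v[0],v[1])))
E
python3 - <<'E'
from h import *
c=robot.calibration('scene');e=np.array([.4651,.2696,.1539])
tilt(c,(250+326/3,130+205/3),(250+322/3,130+327/3),e)
E
```

```text
[[0.0466 0.1693]
 [0.0685 0.0526]] len 0.11875152768120277 k 10.6462239836221
```

The basket has only turned about 11° (held by pad friction), so I'll use inertia: quick up-and-back jerks swing the bottom under the grip.

>>> {"op": "carry_out", "data": {"deltas": [[1,-2.4,-1.0,3.0,0],[1,0,0,0,0],[1,-2.4,-1.0,3.0,0],[1,0,0,0,0],[1,0,0,0,0],[1,1.0,0.4,-1.0,0],[1,1.0,0.4,-1.0,0],[1,0,0,0,0]]}}

```text
time_s: 4.83
eef_pos: [0.4411, 0.2591, 0.1868]
orientation: [0.662, -3.062, 0.003]
force: [0.4, 0.5, -3.2]
opening: 0.0113
```

>>> {"op": "carry_out", "data": {"deltas": [[1,-2.4,-1.0,3.0,0],[1,0,0,0,0],[1,-2.4,-1.0,3.0,0],[1,0,0,0,0],[1,0,0,0,0]]}}

```text
time_s: 5.25
eef_pos: [0.3957, 0.2397, 0.2379]
orientation: [0.656, -3.045, 0.008]
force: [0.0, -0.1, -2.4]
opening: 0.0118
```

```bash
python3 - <<'E'
from h import *
s=robot.state();print(s['eef_pos'],s['force'],s['opening'])
a,c=grab('scene');cv2.imwrite('pics/s3.png',cv2.resize(a[60:260,240:440],(600,600),interpolation=2)[:,:,::-1])
E
```

```text
[0.3957134  0.23968569 0.2378584 ] [ 0.04751044 -0.07992066 -2.41650806] 0.011781103779468312
```

View pics/s3.png

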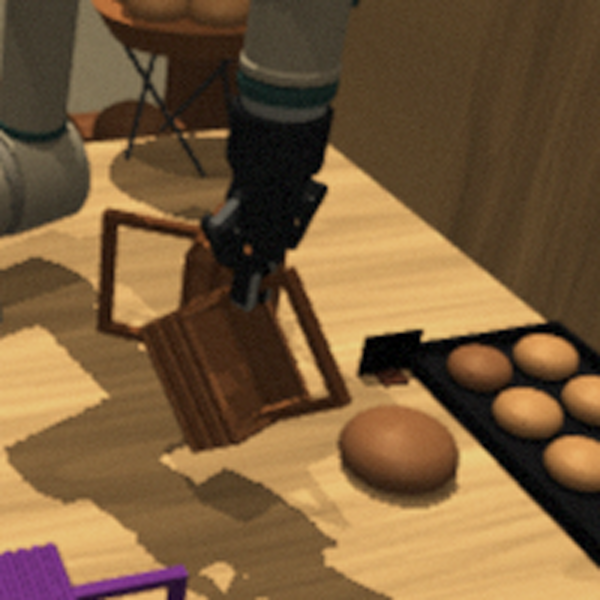

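Picture: the basket has swung clearly, with its cross bar running from crop (290,270) to (345,402).

```bash
python3 - <<'E'
from h import *
c=robot.calibration('scene')
tilt(c,(240+292/3,60+268/3),(240+347/3,60+403/3),robot.state()['eef_pos'])
E
```

```text
[[0.0381 0.2655]
 [0.112  0.1751]] len 0.11676538235141837 k 39.30118220364562
```

>>> {"op": "carry_out", "data": {"deltas": [[1,0.5,0.2,-0.5,0],[1,0.9,0.4,-0.8,0],[1,1.0,0.45,-0.8,0],[1,1.0,0.45,-0.8,0],[1,1.0,0.45,-0.8,0],[1,1.0,0.45,-0.8,0],[1,1.0,0.4,-0.8,0],[1,0.6,0.3,-0.6,0]]}}

```text
time_s: 5.97
eef_pos: [0.4747, 0.2745, 0.1692]
orientation: [0.656, -3.044, 0.008]
force: [0.4, -0.4, -2.4]
opening: 0.0113
```

>>> {"op": "carry_out", "data": {"deltas": [[1,0,0,-0.5,0],[1,0,0,-0.4,0],[1,0,0,0,0],[1,0,0,0,0]]}}

```text
time_s: 6.3
eef_pos: [0.4802, 0.277, 0.1595]
orientation: [0.656, -3.049, 0.006]
force: [0.1, 1.1, -2.2]
opening: 0.0117
```

>>> {"op": "carry_out", "data": {"deltas": [[1,0,0,-0.3,0],[1,-0.2,-0.1,-0.2,0],[1,0,0,0,0]]}}

```text
time_s: 6.55
eef_pos: [0.4809, 0.2775, 0.1595]
orientation: [0.658, -3.059, 0.002]
force: [-0.7, 0.0, -2.1]
opening: 0.0118
```

>>> {"op": "carry_out", "data": {"deltas": [[1,0,0,-0.6,0],[1,-0.5,-0.2,-0.3,0],[1,0,0,0,0],[1,0,0,0,0]]}}

```text
time_s: 6.88
eef_pos: [0.4817, 0.2782, 0.1582]
orientation: [-0.66, 3.064, 0.004]
force: [1.1, -0.5, -2.8]
opening: 0.0119
```

>>> {"op": "carry_out", "data": {"deltas": [[1,-1.4,-0.6,-0.4,0],[1,-1.4,-0.6,-0.3,0],[1,-1.4,-0.6,-0.4,0],[1,0,0,0,0],[1,0,0,0,0]]}}

```text
time_s: 7.3
eef_pos: [0.4466, 0.2627, 0.1524]
orientation: [-0.655, 3.043, 0.01]
force: [-0.1, 0.4, -1.5]
opening: 0.0117
```

```bash
python3 - <<'E'
from h import *
s=robot.state();print(s['eef_pos'],s['force'],s['opening'])
a,c=grab('scene');cv2.imwrite('pics/s4.png',cv2.resize(a[110:290,240:440],(600,540),interpolation=2)[:,:,::-1])
E
```

```text
[0.44659842 0.26265436 0.15242167] [-0.07268691  0.37938188 -1.54315497] 0.011689729625248578
```

View pics/s4.png

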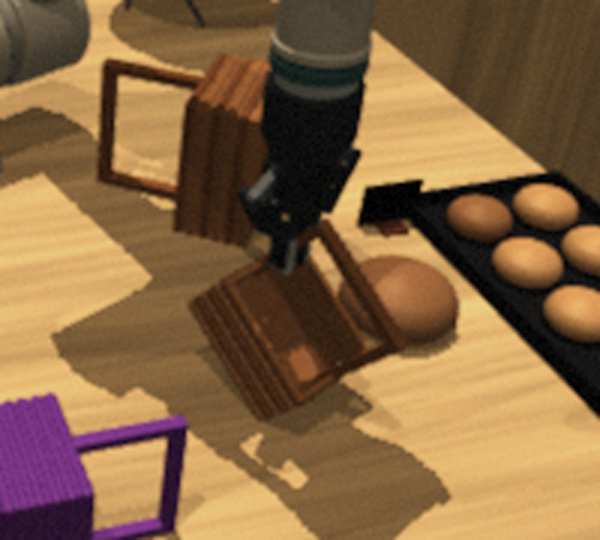

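Picture: the basket is tilted further, with the bar running from crop (322,222) to (402,347) and the bottom edge near the counter.

```bash
python3 - <<'E'
from h import *
c=robot.calibration('scene')
tilt(c,(240+323/3,110+221/3),(240+404/3,110+348/3),robot.state()['eef_pos'])
E
```

```text
[[0.0283 0.1906]
 [0.1236 0.1204]] len 0.11842659921375238 k 53.63590271065077
```

>>> {"op": "carry_out", "data": {"deltas": [[1,-1.3,-0.55,-0.5,0],[1,-1.3,-0.55,-0.6,0],[1,-1.2,-0.5,-0.7,0],[1,0,0,0,0],[1,0,0,0,0]]}}

```text
time_s: 7.77
eef_pos: [0.4146, 0.2485, 0.1382]
orientation: [-0.653, 3.033, 0.011]
force: [0.6, 0.2, -1.9]
opening: 0.0116
```

>>> {"op": "carry_out", "data": {"deltas": [[1,-1.1,-0.5,-0.8,0],[1,-1.1,-0.5,-0.9,0],[1,-1.0,-0.4,-0.9,0],[1,0,0,0,0],[1,0,0,0,0]]}}

```text
time_s: 8.18
eef_pos: [0.3854, 0.2356, 0.1139]
orientation: [-0.652, 3.033, 0.011]
force: [-0.2, -0.1, -0.5]
opening: 0.0112
```

>>> {"op": "carry_out", "data": {"deltas": [[1,-0.6,-0.3,-0.5,0],[1,-0.4,-0.2,-0.4,0],[1,0,0,-0.2,0],[1,0,0,0,0],[1,0,0,0,0]]}}

```text
time_s: 8.6
eef_pos: [0.3771, 0.2314, 0.1028]
orientation: [-0.651, 3.033, 0.012]
force: [-3.0, -1.2, 4.8]
opening: 0.0118
```

```bash
python3 - <<'E'
from h import *
s=robot.state();print(s['eef_pos'],s['force'],s['opening'])
a,c=grab('scene');cv2.imwrite('pics/s5.png',cv2.resize(a[110:290,220:420],(600,540),interpolation=2)[:,:,::-1])
E
```

```text
[0.37714825 0.23142685 0.10282494] [-3.00740019 -1.22890666  4.83976101] 0.011797161408008357
```

View pics/s5.png

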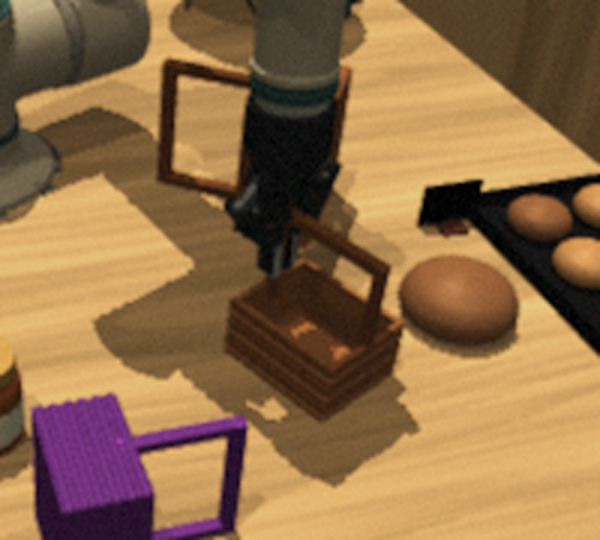

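Picture: the basket stands upright, with the bar from crop (290,220) to (380,270). Release and lift straight up.

>>> {"op": "carry_out", "data": {"deltas": [[1,0,0,0.1,0],[0.4,0,0,0,0],[0,0,0,0,0],[0,0,0,0,0],[0,0,0,0,0],[0,0,0,0,0],[0,0,0,0,0],[0,0,0,0,0]]}}

```text
time_s: 9.32
eef_pos: [0.3802, 0.2325, 0.104]
orientation: [-0.65, 3.028, 0.013]
force: [1.1, -0.3, -0.2]
opening: 0.0853
```

>>> {"op": "carry_out", "data": {"deltas": [[0,0,0,1.5,0],[0,0,0,2,0],[0,0,0,3,0],[0,0,0,3,0],[0,0,0,0,0],[0,0,0,0,0],[0,0,0,0,0]]}}

```text
time_s: 9.9
eef_pos: [0.3782, 0.2317, 0.2018]
orientation: [-0.651, 3.032, 0.012]
force: [-0.9, 0.1, -0.5]
opening: 0.0856
```

```bash
python3 - <<'E'
from h import *
s=robot.state();print(s['eef_pos'],s['orientation'],s['force'],s['opening'])
w,c=grab('wrist','w6.png')
E
```

```text
[0.37824814 0.23165261 0.20175169] [-0.65093169  3.03206394  0.0121392 ] [-0.93229561  0.08977739 -0.4727479 ] 0.08559931636758379
```

View pics/w6.png

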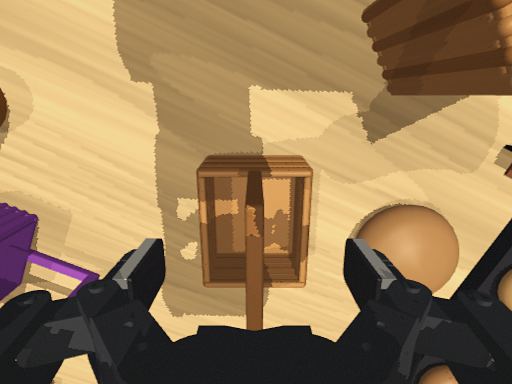

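```bash
python3 - <<'E'
from h import *
s=robot.state();c=robot.calibration('wrist')
A,B=onz(c,254.5,203,.15)[:2],onz(c,255,330,.15)[:2]
q=[onz(c,u,v,.065)[:2] for u,v in((198,170),(312,170),(307,286),(204,286))]
h=B-A;print(A,B,np.linalg.norm(h),np.degrees(np.arctan2(h[1],h[0])),'mid',(A+B)/2)
print('rim',np.mean(q,0),np.linalg.norm(q[0]-q[1]),np.linalg.norm(q[1]-q[2]))
from scipy.spatial.transform import Rotation as R
print(R.from_rotvec(s['orientation']).as_matrix().round(3))
t,ct=grab('top');np.save('pics/t6',t)
E
```

```text
[0.3659051  0.22698044] [0.45097407 0.26568195] 0.093458742897512 24.46281754744451 mid [0.40843959 0.2463312 ]
rim [0.41963741 0.25218957] 0.09885015217052619 0.11759811447526687
[[-0.911 -0.41   0.036]
 [-0.41   0.912  0.016]
 [-0.04  -0.001 -0.999]]
```

Wrist view: the basket stands upright, with rim corners at (198,170), (312,170), (307,286) and (204,286), matching 99 × 118 mm. The bar lies along column 255. Now gripping the bar 30 mm off its middle, so the fingers pass beside the hook arm.

>>> {"op": "carry_out", "data": {"deltas": [[0,0.7,0.4,0,0],[0,0.5,0.3,-1,0],[0,0,0,-1.5,0],[0,0,0,-1.2,0],[0,0,0,0,0],[0,0,0,0,0]]}}

```text
time_s: 10.5
eef_pos: [0.3898, 0.2388, 0.1557]
orientation: [-0.653, 3.043, 0.009]
force: [0.0, -0.2, 0.5]
opening: 0.0856
```

>>> {"op": "carry_out", "data": {"deltas": [[0,0.3,0.1,-0.5,0],[0,0,0,0,0],[0.5,0,0,0,0],[1,0,0,0,0],[1,0,0,0,0],[1,0,0,0,0],[1,0,0,0,0],[1,0,0,0,0]], "newtons": 60}}

```text
time_s: 11.17
eef_pos: [0.3946, 0.2405, 0.1509]
orientation: [-0.653, 3.042, 0.009]
force: [1.0, -1.5, 0.8]
opening: 0.0122
```

>>> {"op": "carry_out", "data": {"deltas": [[1,0,0,0,0],[1,0,0,0,0],[1,0,0,0,0],[1,0,0,0,0]]}}

```text
time_s: 11.5
eef_pos: [0.3944, 0.2402, 0.1509]
orientation: [-0.652, 3.041, 0.009]
force: [0.9, -0.5, -1.4]
opening: 0.0109
```

>>> {"op": "carry_out", "data": {"deltas": [[1,0,0,1.5,0],[1,0,0,3,0],[1,0,0,3.5,0],[1,0,0,3.5,0],[1,0,0,3,-2],[1,0,0,2,-3],[1,0,-1,0.5,-4],[1,0,-1.5,0,-4]]}}

```text
time_s: 12.17
eef_pos: [0.3871, 0.2145, 0.3238]
orientation: [-0.297, 3.113, 0.01]
force: [0.4, -0.2, -2.2]
opening: 0.0106
```

>>> {"op": "carry_out", "data": {"deltas": [[1,0,-2.5,0,-5],[1,0,-2.5,0,-5],[1,0,-2.5,0,-5],[1,0,-2.5,0,-5],[1,0,-2.5,0,-5],[1,0,-2.5,0,-5],[1,0,-2.5,0,-5],[1,0,-2,0,-4]]}}

```text
time_s: 12.83
eef_pos: [0.3822, 0.0144, 0.3217]
orientation: [0.802, 3.027, 0.006]
force: [0.3, 1.2, -3.3]
opening: 0.0109
```

>>> {"op": "carry_out", "data": {"deltas": [[1,0.3,-2.4,0,-5.5],[1,0.3,-2.4,0,-5.5],[1,0.3,-2.4,0,-5.5],[1,0.3,-2.4,0,-5.5],[1,0.3,-2.4,0,-5.5],[1,0.3,-2.4,0,-5.5],[1,0.3,-2,0,-5],[1,0,-1,0,-3]]}}

```text
time_s: 13.5
eef_pos: [0.3985, -0.1679, 0.3176]
orientation: [1.867, 2.524, 0.004]
force: [0.1, -0.3, -2.5]
opening: 0.0105
```

>>> {"op": "carry_out", "data": {"deltas": [[1,0,0,-1,0],[1,0,0,-1,0],[1,0,0,0,0],[1,0,0,0,0]]}}

```text
time_s: 13.83
eef_pos: [0.3976, -0.1709, 0.2949]
orientation: [-1.876, -2.517, -0.003]
force: [-0.6, -0.2, -1.8]
opening: 0.0107
```

```bash
python3 - <<'E'
from h import *
s=robot.state();e=s['eef_pos'];p=s['orientation'];print(e,p,s['force'],s['opening'])
print((2*np.degrees(np.arctan2(p[1],p[0]))-90)%360)
w,c=grab('wrist');cv2.imwrite('pics/w7.png',w[:,:,::-1]);b,d=grab('top');a,f=grab('scene')
o=np.hstack([cv2.resize(b[90:240,270:420],(400,400)),cv2.resize(a[130:330,100:300],(400,400))])
cv2.imwrite('pics/c7.png',np.clip(1.3*o[:,:,::-1],0,255).astype(np.uint8))
E
```

```text
[ 0.39758975 -0.17088642  0.29490434] [-1.87630843 -2.5168985  -0.00261951] [-0.63643787 -0.21431518 -1.80969537] 0.010653810521714522
16.592094983246625
```

View pics/c7.png

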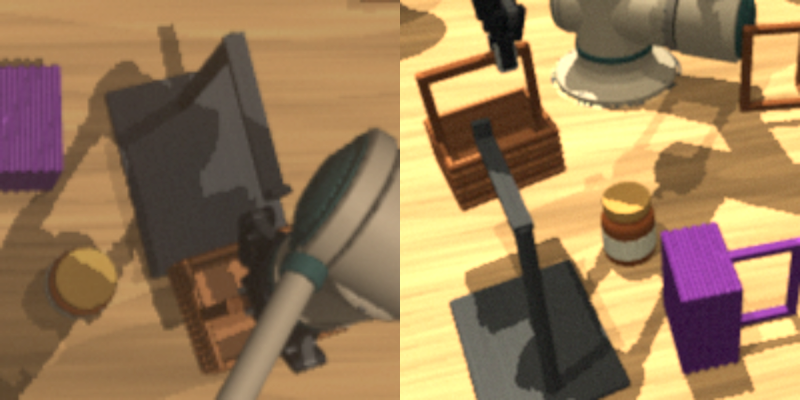

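Picture: the basket is upright on the gripper in front of the tip, the bar is roughly crosswise to the arm, and the jar is undisturbed at top crop (83,282). Bar ends are at scene px (109,170) and (163.5,152.5).

```bash
python3 - <<'E'
from h import *
s=robot.state();e=s['eef_pos'];c=robot.calibration('scene')
y=np.radians(16.6);n=np.array([np.cos(y),np.sin(y),0]);b=np.array([n[1],-n[0],0])
r=[]
for p in((109,169.5),(163.5,152)):
    o,d=ray(c,*p);X=o+d*(n@(e-o))/(n@d);r.append(X);print(X.round(4),(X-e)@b)
print(np.linalg.norm(r[0]-r[1]),np.degrees(np.arcsin((r[0]-r[1])[2]/.12)))
x=np.array([.978,.208,0]);ys=np.array([-.208,.978,0]);o=np.array([.4553,-.2079,0])
m=e+.028*b;print('bar mid in stand',(m-o)@x,(m-o)@ys)
y=np.radians(12);b=np.array([np.sin(y),-np.cos(y),0])
for sx in(-.02,.06):t=o+sx*x-.028*b;print(sx,t,(t-e)*100)
E
```

```text
[ 0.4234 -0.2562  0.2863] 0.08908325848666133
[ 0.3901 -0.1443  0.2927] -0.02762269000061555
0.11688312251134379 -3.073094525145796
bar mid in stand -0.04611263585617708 0.020289490833169072
-0.02 [ 0.42991847 -0.18467187  0.        ] [  3.19485503  -1.38591771 -29.56223838]
0.06 [ 0.50815847 -0.16803187  0.        ] [ 11.01885503   0.27808229 -29.56223838]
```

>>> {"op": "carry_out", "data": {"deltas": [[1,0,-0.8,0.2,-2],[1,0.3,-0.6,0,-2],[1,0,0,0,0],[1,0,0,0,0]]}}

```text
time_s: 14.32
eef_pos: [0.4018, -0.1858, 0.3]
orientation: [1.967, 2.445, 0.003]
force: [0.2, 0.4, -3.1]
opening: 0.0106
```

>>> {"op": "carry_out", "data": {"deltas": [[1,1.0,-0.1,0,0],[1,1.5,0.1,0,0],[1,1.5,0.3,0,0],[1,1.5,0.3,0,0],[1,1.5,0.3,0,0],[1,1.0,0.2,0,0],[1,0,0,0,0],[1,0,0,0,0]]}}

```text
time_s: 14.98
eef_pos: [0.4937, -0.1722, 0.3001]
orientation: [1.962, 2.446, 0.007]
force: [-1.3, -0.7, -3.4]
opening: 0.0107
```

>>> {"op": "carry_out", "data": {"deltas": [[1,1.0,0.2,0,0],[1,0.5,0.1,0,0],[1,0,0,0,0],[1,0,0,0,0]]}}

```text
time_s: 15.32
eef_pos: [0.5095, -0.1685, 0.2995]
orientation: [1.963, 2.447, 0.006]
force: [-0.8, -0.5, -3.3]
opening: 0.0105
```

```bash
python3 - <<'E'
from h import *
s=robot.state();e=s['eef_pos'];p=s['orientation'];print(e,p,s['force'],s['opening'])
y=np.radians((2*np.degrees(np.arctan2(p[1],p[0]))-90)%360);b=np.array([np.sin(y),-np.cos(y),0])
x=np.array([.978,.208,0]);ys=np.array([-.208,.978,0]);o=np.array([.4553,-.2079,0]);m=e+.028*b
print(np.degrees(y),'bar mid in stand',(m-o)@x,(m-o)@ys)
w,c=grab('wrist');b_,d=grab('top');a,f=grab('scene')
im=np.hstack([cv2.resize(w[100:384,56:456],(400,284*1)),np.zeros((284,0,3),np.uint8)])
im2=np.hstack([cv2.resize(b_[90:200,300:420],(400,367)),cv2.resize(a[130:267,90:240],(400,367))])
im=np.vstack([np.pad(im,((0,0),(0,400),(0,0))),im2])[:600]
cv2.imwrite('pics/c8.png',np.clip(1.3*im[:,:,::-1],0,255).astype(np.uint8))
E
```

```text
[ 0.50953053 -0.16848222  0.2995385 ] [1.96261567 2.44732526 0.00587636] [-0.84393375 -0.500562   -3.2616544 ] 0.010511530648755226
12.544740149298493 bar mid in stand 0.06149925033472485 -0.0007245963332724125
```

View pics/c8.png

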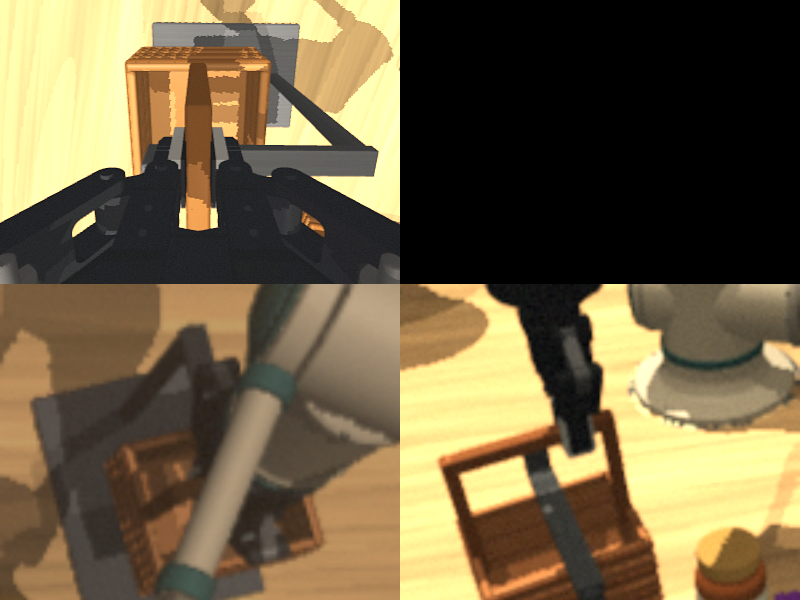

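Picture: in the scene crop the arm passes through the arch near the bar's middle (540,470), with the finger at its right and clear of it. In the wrist crop the arm crosses square under the bar. Lowering.

>>> {"op": "carry_out", "data": {"deltas": [[1,0,0,-1,0],[1,0,0,-1,0],[1,0,0,-0.8,0],[1,0,0,0,0],[1,0,0,0,0]]}}

```text
time_s: 15.88
eef_pos: [0.5072, -0.1688, 0.2685]
orientation: [1.965, 2.446, 0.005]
force: [0.4, 0.5, -2.5]
opening: 0.0105
```

>>> {"op": "carry_out", "data": {"deltas": [[1,0,0,-0.4,0],[1,0,0,-0.2,0],[1,0,0,0,0],[1,0,0,0,0]]}}

```text
time_s: 16.22
eef_pos: [0.5075, -0.1689, 0.264]
orientation: [1.964, 2.444, 0.006]
force: [0.5, -0.1, -2.4]
opening: 0.0109
```

>>> {"op": "carry_out", "data": {"deltas": [[1,0,0,-0.4,0],[1,0,0,0,0],[1,0,0,0,0]]}}

```text
time_s: 16.47
eef_pos: [0.5082, -0.1689, 0.2634]
orientation: [1.961, 2.441, 0.008]
force: [-0.5, -0.4, -2.2]
opening: 0.0107
```

>>> {"op": "carry_out", "data": {"deltas": [[1,0,0,-0.6,0],[1,0,0,-0.3,0],[1,0,0,0,0],[1,0,0,0,0]]}}

```text
time_s: 16.8
eef_pos: [0.5087, -0.1687, 0.2614]
orientation: [1.956, 2.435, 0.011]
force: [0.5, 0.4, -3.1]
opening: 0.0106
```

>>> {"op": "carry_out", "data": {"deltas": [[1,0,0,-0.6,0],[1,0,0,-0.4,0],[1,0,0,0,0],[1,0,0,0,0]]}}

```text
time_s: 17.13
eef_pos: [0.5092, -0.1685, 0.2593]
orientation: [1.952, 2.429, 0.014]
force: [0.4, 0.1, -2.0]
opening: 0.0103
```

```bash
python3 - <<'E'
from h import *
f=[]
for i in range(4): f.append(robot.state()['force']); robot.read_camera('top')
s=robot.state();print(s['eef_pos'],np.mean(f,0),s['moment'])
w,c=grab('scene');cv2.imwrite('pics/c9.png',np.clip(1.3*cv2.resize(w[130:280,90:240],(600,600),interpolation=2)[:,:,::-1],0,255).astype(np.uint8))
E
```

```text
[ 0.50921593 -0.16845454  0.25875989] [-0.32230813  0.49427574  0.63987969] [ 0.15394374  0.02680633 -0.02963207]
```

View pics/c9.png

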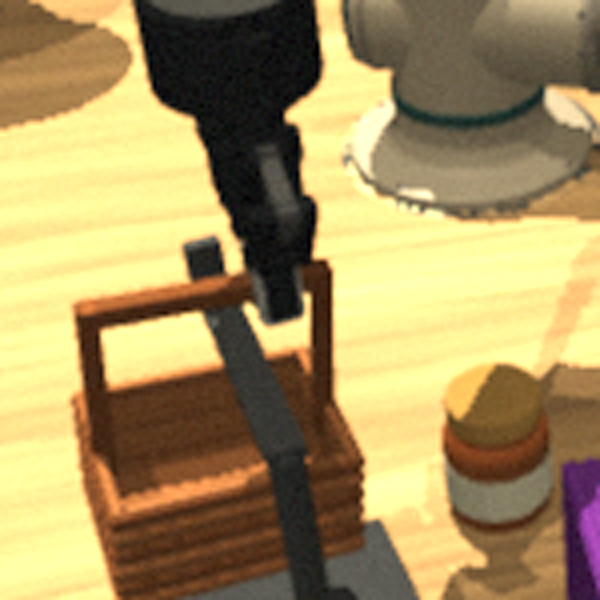

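Picture: the bar rests on the arm behind the upturned tip (205,258), the finger is to the right of the arm, and the wrist force no longer shows the weight. Releasing.

>>> {"op": "carry_out", "data": {"deltas": [[0.8,0,0,0,0],[0.6,0,0,0,0],[0.4,0,0,0,0],[0.2,0,0,0,0],[0,0,0,0,0],[0,0,0,0,0],[0,0,0,0,0],[0,0,0,0,0]]}}

```text
time_s: 18.05
eef_pos: [0.5096, -0.1692, 0.2568]
orientation: [1.953, 2.431, 0.012]
force: [-0.2, -0.7, 0.1]
opening: 0.0855
```

>>> {"op": "carry_out", "data": {"deltas": [[0,0,0,1,0],[0,0,0,2,0],[0,0,0,3,0],[0,0,0,3,0],[0,0,0,3,0],[0,0,0,0,0],[0,0,0,0,0],[0,0,0,0,0]]}}

```text
time_s: 18.72
eef_pos: [0.5078, -0.1683, 0.3862]
orientation: [1.952, 2.43, 0.013]
force: [0.4, -0.0, -0.3]
opening: 0.0852
```

>>> {"op": "carry_out", "data": {"deltas": [[0,0,0,0,0],[0,0,0,0,0],[0,0,0,0,0],[0,0,0,0,0],[0,0,0,0,0],[0,0,0,0,0],[0,0,0,0,0],[0,0,0,0,0]]}}

```text
time_s: 19.38
eef_pos: [0.506, -0.1674, 0.3813]
orientation: [1.959, 2.437, 0.009]
force: [-0.1, -0.1, 1.2]
opening: 0.0855
```

```bash
python3 - <<'E'
from h import *
s=robot.state();print(s['eef_pos'],s['force'],s['opening'],s['time_s'])
w,c=grab('scene');b,d=grab('top')
for i in range(12):w2,_=grab('scene')
print('scene diff px',(np.abs(w2[130:300,90:200].astype(int)-w[130:300,90:200]).max(2)>40).sum())
B0=np.load('pics/s0.npz')['a'].astype(int)
def cen(im):
    h=cv2.cvtColor(im.astype(np.uint8),cv2.COLOR_RGB2HSV);return h
im=np.hstack([cv2.resize(w2[120:320,80:280],(400,400),interpolation=2),cv2.resize(b[80:280,240:440],(400,400),interpolation=2)])
cv2.imwrite('pics/c10.png',np.clip(1.3*im[:,:,::-1],0,255).astype(np.uint8))
E
```

```text
[ 0.50600569 -0.1674338   0.38126558] [-0.06734828 -0.10181298  1.23287423] 0.08546832913043031 19.3833
scene diff px 191
```

No pictures are left, so I check numerically: stillness over time, and the predicted bar and basket outline against the brown mask.

```bash
python3 - <<'E'
from h import *
def brown(im):
    h=cv2.cvtColor(im,cv2.COLOR_RGB2HSV).astype(int);m=((h[...,0]<16)&(h[...,1]>115)&(h[...,2]<165)).astype(np.uint8);m[:, :80]=0;m[:,200:]=0;m[:140]=0
    n,l,st,ce=cv2.connectedComponentsWithStats(m);k=1+np.argmax(st[1:,4]);return l==k,st[k],ce[k]
ims=[]
for i in range(16):
    w,c=grab('scene');
    if i%5==0: m,st,ce=brown(w);print(round(robot.state()['time_s'],2),st,ce.round(2));ims.append(w.astype(int))
print([(np.abs(ims[k+1]-ims[k])[130:300,90:200].max(2)>40).sum() for k in range(3)],[(np.abs(ims[k+1]-ims[k])[300:,300:].max(2)>40).sum() for k in range(3)])
o=np.array([.4553,-.2079,0]);x=np.array([.978,.208,0]);y=np.array([-.208,.978,0]);z=np.array([0,0,1.])
for n,p in {'barR':(.06,.06,.262),'barL':(.06,-.06,.262),'rim front R':(.11,.06,.177),'rim front L':(.11,-.06,.177),'botR':(.11,.06,.112),'botL':(.11,-.06,.112)}.items():
    u=proj(c,o+p[0]*x+p[1]*y+p[2]*z);print(n,u.round(1))
ys,xs=np.where(m)
print('extreme: left',xs.min(),ys[xs.argmin()],'right',xs.max(),ys[xs.argmax()],'top',xs[ys.argmin()],ys.min(),'bottom',xs[ys.argmax()],ys.max())
for r in range(st[1],st[1]+st[3],5):
    print(r,xs[ys==r].min(),xs[ys==r].max(),end=' | ')
A=np.load('pics/s0.npz')['a'];t,_=grab('top')
def yel(im):
    h=cv2.cvtColor(im,cv2.COLOR_RGB2HSV).astype(int);return h
T0=np.load('pics/s0.npz')['b'][175:215,280:322];r=cv2.matchTemplate(t[165:225,270:332],T0,cv2.TM_CCOEFF_NORMED);print('\njar shift px',np.array(cv2.minMaxLoc(r)[3])-10,r.max())
L0=np.load('pics/s0.npz')['b'][190:240,95:148];r=cv2.matchTemplate(t[180:250,85:158],L0,cv2.TM_CCOEFF_NORMED);print('loaf',np.array(cv2.minMaxLoc(r)[3])-10,r.max())
E
```

```text
20.13 [ 109  192   84   90 3299] [152.18 238.86]
20.38 [ 109  195   75   88 3388] [145.   240.96]
20.63 [ 110  190   86   92 3286] [154.27 237.84]
20.88 [ 109  195   74   88 3434] [143.33 241.28]
[np.int64(1876), np.int64(2313), np.int64(2572)] [np.int64(0), np.int64(0), np.int64(0)]
barR [173.6 192.2]
barL [110.5 209.4]
rim front R [186.1 239.2]
rim front L [125.2 259.3]
botR [189.2 261.5]
botL [131.7 282. ]
extreme: left 109 209 right 182 259 top 168 195 bottom 122 282
195 168 170 | 200 138 172 | 205 118 172 | 210 109 172 | 215 110 173 | 220 111 173 | 225 111 173 | 230 109 174 | 235 110 177 | 240 111 176 | 245 112 181 | 250 113 180 | 255 114 181 | 260 116 182 | 265 117 181 | 270 119 161 | 275 120 148 | 280 121 131 | 
jar shift px [0 0] 0.55009407
loaf [ 0 -1] 0.6710747
```

The hung basket is rocking; waiting for it to settle.

```bash
cat > sw.py <<'E'
from h import *
def brown(im):
    h=cv2.cvtColor(im,cv2.COLOR_RGB2HSV).astype(int);m=((h[...,0]<16)&(h[...,1]>115)&(h[...,2]<165)).astype(np.uint8);m[:, :80]=0;m[:,200:]=0;m[:140]=0
    n,l,st,ce=cv2.connectedComponentsWithStats(m);k=1+np.argmax(st[1:,4]);return l==k,st[k],ce[k]
print([tuple([round(float(robot.state()['time_s']),2)]+list(brown(grab('scene')[0])[2].round(1))) for i in range(12)])
E
python3 sw.py
```

```text
[(20.93, np.float64(147.7), np.float64(240.4)), (20.98, np.float64(150.8), np.float64(239.4)), (21.03, np.float64(153.1), np.float64(238.3)), (21.08, np.float64(154.2), np.float64(237.9)), (21.13, np.float64(154.1), np.float64(237.8)), (21.18, np.float64(152.9), np.float64(238.3)), (21.23, np.float64(150.6), np.float64(239.4)), (21.28, np.float64(147.5), np.float64(240.4)), (21.33, np.float64(144.6), np.float64(241.0)), (21.38, np.float64(143.5), np.float64(241.2)), (21.43, np.float64(144.5), np.float64(241.2)), (21.48, np.float64(147.1), np.float64(240.4))]
```

>>> {"op": "carry_out", "data": {"deltas": [[0,0,0,2,0],[0,0,0,2,0],[0,0,0,0,0],[0,0,0,0,0],[0,0,0,0,0],[0,0,0,0,0],[0,0,0,0,0],[0,0,0,0,0]]}}

```text
time_s: 22.2
eef_pos: [0.5046, -0.1668, 0.4185]
orientation: [1.963, 2.442, 0.007]
force: [-0.6, 0.1, -0.6]
opening: 0.0855
```

>>> {"op": "carry_out", "data": {"deltas": [[0,0,0,0,0],[0,0,0,0,0],[0,0,0,0,0],[0,0,0,0,0],[0,0,0,0,0],[0,0,0,0,0],[0,0,0,0,0],[0,0,0,0,0]]}}

```text
time_s: 22.87
eef_pos: [0.5042, -0.1665, 0.4168]
orientation: [1.965, 2.445, 0.006]
force: [0.1, -0.3, -0.1]
opening: 0.0854
```

>>> {"op": "carry_out", "data": {"deltas": [[0,0,0,0,0],[0,0,0,0,0],[0,0,0,0,0],[0,0,0,0,0],[0,0,0,0,0],[0,0,0,0,0],[0,0,0,0,0],[0,0,0,0,0]]}}

```text
time_s: 23.53
eef_pos: [0.5042, -0.1666, 0.417]
orientation: [1.964, 2.444, 0.006]
force: [-0.2, 0.1, -0.3]
opening: 0.0853
```

```bash
python3 sw.py
```

```text
[(23.53, np.float64(144.8), np.float64(240.9)), (23.58, np.float64(144.3), np.float64(241.2)), (23.63, np.float64(145.5), np.float64(240.8)), (23.68, np.float64(148.3), np.float64(240.2)), (23.73, np.float64(150.8), np.float64(239.3)), (23.78, np.float64(152.5), np.float64(238.4)), (23.83, np.float64(153.3), np.float64(238.3)), (23.88, np.float64(152.9), np.float64(238.3)), (23.93, np.float64(151.5), np.float64(239.0)), (23.98, np.float64(149.3), np.float64(239.9)), (24.03, np.float64(146.4), np.float64(240.6)), (24.08, np.float64(144.7), np.float64(241.0))]
```

The rocking decays slowly (5.4 to 4.5 px amplitude in 2.6 s). There's ample time, so I'll keep holding.

>>> {"op": "carry_out", "data": {"deltas": [[0,0,0,0,0],[0,0,0,0,0],[0,0,0,0,0],[0,0,0,0,0],[0,0,0,0,0],[0,0,0,0,0],[0,0,0,0,0],[0,0,0,0,0]]}}

```text
time_s: 24.8
eef_pos: [0.5042, -0.1666, 0.417]
orientation: [1.964, 2.444, 0.006]
force: [0.0, 0.3, -0.1]
opening: 0.0856
```

>>> {"op": "carry_out", "data": {"deltas": [[0,0,0,0,0],[0,0,0,0,0],[0,0,0,0,0],[0,0,0,0,0],[0,0,0,0,0],[0,0,0,0,0],[0,0,0,0,0],[0,0,0,0,0]]}}

```text
time_s: 25.47
eef_pos: [0.5042, -0.1666, 0.417]
orientation: [1.964, 2.445, 0.006]
force: [0.8, -0.4, 0.0]
opening: 0.0855
```

>>> {"op": "carry_out", "data": {"deltas": [[0,0,0,0,0],[0,0,0,0,0],[0,0,0,0,0],[0,0,0,0,0],[0,0,0,0,0],[0,0,0,0,0],[0,0,0,0,0],[0,0,0,0,0]]}}

```text
time_s: 26.13
eef_pos: [0.5042, -0.1666, 0.417]
orientation: [1.964, 2.444, 0.006]
force: [0.0, 1.2, -0.3]
opening: 0.0852
```

>>> {"op": "carry_out", "data": {"deltas": [[0,0,0,0,0],[0,0,0,0,0],[0,0,0,0,0],[0,0,0,0,0],[0,0,0,0,0],[0,0,0,0,0],[0,0,0,0,0],[0,0,0,0,0]]}}

```text
time_s: 26.8
eef_pos: [0.5042, -0.1666, 0.417]
orientation: [1.964, 2.445, 0.006]
force: [0.6, 0.4, -0.5]
opening: 0.0852
```

>>> {"op": "carry_out", "data": {"deltas": [[0,0,0,0,0],[0,0,0,0,0],[0,0,0,0,0],[0,0,0,0,0],[0,0,0,0,0],[0,0,0,0,0],[0,0,0,0,0],[0,0,0,0,0]]}}

```text
time_s: 27.47
eef_pos: [0.5042, -0.1665, 0.417]
orientation: [1.964, 2.445, 0.006]
force: [-0.5, 0.0, 0.3]
opening: 0.0857
```

>>> {"op": "carry_out", "data": {"deltas": [[0,0,0,0,0],[0,0,0,0,0],[0,0,0,0,0],[0,0,0,0,0],[0,0,0,0,0],[0,0,0,0,0],[0,0,0,0,0],[0,0,0,0,0]]}}

```text
time_s: 28.13
eef_pos: [0.5042, -0.1666, 0.417]
orientation: [1.964, 2.444, 0.006]
force: [0.3, -1.0, -0.1]
opening: 0.0852
```

>>> {"op": "carry_out", "data": {"deltas": [[0,0,0,0,0],[0,0,0,0,0],[0,0,0,0,0],[0,0,0,0,0],[0,0,0,0,0],[0,0,0,0,0],[0,0,0,0,0],[0,0,0,0,0]]}}

```text
time_s: 28.8
eef_pos: [0.5042, -0.1666, 0.417]
orientation: [1.964, 2.444, 0.006]
force: [-0.0, -0.1, 0.9]
opening: 0.0852
```

>>> {"op": "carry_out", "data": {"deltas": [[0,0,0,0,0],[0,0,0,0,0],[0,0,0,0,0],[0,0,0,0,0],[0,0,0,0,0],[0,0,0,0,0],[0,0,0,0,0],[0,0,0,0,0]]}}

```text
time_s: 29.47
eef_pos: [0.5042, -0.1666, 0.417]
orientation: [1.964, 2.444, 0.006]
force: [-0.2, -0.3, 0.0]
opening: 0.0855
```

>>> {"op": "carry_out", "data": {"deltas": [[0,0,0,0,0],[0,0,0,0,0],[0,0,0,0,0],[0,0,0,0,0],[0,0,0,0,0],[0,0,0,0,0],[0,0,0,0,0],[0,0,0,0,0]]}}

```text
time_s: 30.13
eef_pos: [0.5042, -0.1666, 0.417]
orientation: [1.964, 2.445, 0.006]
force: [0.6, -0.5, -1.3]
opening: 0.0853
```

>>> {"op": "carry_out", "data": {"deltas": [[0,0,0,0,0],[0,0,0,0,0],[0,0,0,0,0],[0,0,0,0,0],[0,0,0,0,0],[0,0,0,0,0],[0,0,0,0,0],[0,0,0,0,0]]}}

```text
time_s: 30.8
eef_pos: [0.5042, -0.1666, 0.417]
orientation: [1.964, 2.445, 0.006]
force: [-0.1, -0.2, 0.9]
opening: 0.0853
```

>>> {"op": "carry_out", "data": {"deltas": [[0,0,0,0,0],[0,0,0,0,0],[0,0,0,0,0],[0,0,0,0,0],[0,0,0,0,0],[0,0,0,0,0],[0,0,0,0,0],[0,0,0,0,0]]}}

```text
time_s: 31.47
eef_pos: [0.5042, -0.1666, 0.417]
orientation: [1.964, 2.445, 0.006]
force: [0.3, 0.2, 0.1]
opening: 0.0854
```

>>> {"op": "carry_out", "data": {"deltas": [[0,0,0,0,0],[0,0,0,0,0],[0,0,0,0,0],[0,0,0,0,0],[0,0,0,0,0],[0,0,0,0,0],[0,0,0,0,0],[0,0,0,0,0]]}}

```text
time_s: 32.13
eef_pos: [0.5042, -0.1666, 0.417]
orientation: [1.964, 2.444, 0.006]
force: [-0.3, 0.3, 0.6]
opening: 0.0854
```

>>> {"op": "carry_out", "data": {"deltas": [[0,0,0,0,0],[0,0,0,0,0],[0,0,0,0,0],[0,0,0,0,0],[0,0,0,0,0],[0,0,0,0,0],[0,0,0,0,0],[0,0,0,0,0]]}}

```text
time_s: 32.8
eef_pos: [0.5042, -0.1665, 0.417]
orientation: [1.964, 2.445, 0.006]
force: [-0.5, -0.7, 0.6]
opening: 0.0857
```

```bash
python3 sw.py
```

```text
[(32.8, np.float64(148.1), np.float64(240.1)), (32.85, np.float64(146.9), np.float64(240.6)), (32.9, np.float64(147.1), np.float64(240.4)), (32.95, np.float64(148.3), np.float64(240.3)), (33.0, np.float64(149.3), np.float64(239.8)), (33.05, np.float64(150.2), np.float64(239.6)), (33.1, np.float64(150.3), np.float64(239.4)), (33.15, np.float64(150.0), np.float64(239.6)), (33.2, np.float64(149.0), np.float64(239.9)), (33.25, np.float64(147.7), np.float64(240.4)), (33.3, np.float64(146.9), np.float64(240.6)), (33.35, np.float64(147.3), np.float64(240.4))]
```

Amplitude is down to 1.7 px and still falling; another 10 s or so brings it well under the limit.

>>> {"op": "carry_out", "data": {"deltas": [[0,0,0,0,0],[0,0,0,0,0],[0,0,0,0,0],[0,0,0,0,0],[0,0,0,0,0],[0,0,0,0,0],[0,0,0,0,0],[0,0,0,0,0]]}}

```text
time_s: 34.07
eef_pos: [0.5042, -0.1666, 0.417]
orientation: [1.964, 2.444, 0.006]
force: [0.6, -0.0, 0.2]
opening: 0.0856
```

>>> {"op": "carry_out", "data": {"deltas": [[0,0,0,0,0],[0,0,0,0,0],[0,0,0,0,0],[0,0,0,0,0],[0,0,0,0,0],[0,0,0,0,0],[0,0,0,0,0],[0,0,0,0,0]]}}

```text
time_s: 34.73
eef_pos: [0.5042, -0.1666, 0.417]
orientation: [1.964, 2.444, 0.006]
force: [0.3, -0.4, -0.1]
opening: 0.0854
```

>>> {"op": "carry_out", "data": {"deltas": [[0,0,0,0,0],[0,0,0,0,0],[0,0,0,0,0],[0,0,0,0,0],[0,0,0,0,0],[0,0,0,0,0],[0,0,0,0,0],[0,0,0,0,0]]}}

```text
time_s: 35.4
eef_pos: [0.5042, -0.1666, 0.417]
orientation: [1.964, 2.444, 0.006]
force: [0.2, 0.1, -0.1]
opening: 0.0854
```

>>> {"op": "carry_out", "data": {"deltas": [[0,0,0,0,0],[0,0,0,0,0],[0,0,0,0,0],[0,0,0,0,0],[0,0,0,0,0],[0,0,0,0,0],[0,0,0,0,0],[0,0,0,0,0]]}}

```text
time_s: 36.07
eef_pos: [0.5042, -0.1666, 0.417]
orientation: [1.964, 2.444, 0.006]
force: [0.0, 0.6, 0.2]
opening: 0.0854
```

>>> {"op": "carry_out", "data": {"deltas": [[0,0,0,0,0],[0,0,0,0,0],[0,0,0,0,0],[0,0,0,0,0],[0,0,0,0,0],[0,0,0,0,0],[0,0,0,0,0],[0,0,0,0,0]]}}

```text
time_s: 36.73
eef_pos: [0.5042, -0.1666, 0.417]
orientation: [1.964, 2.444, 0.006]
force: [0.1, 1.0, -0.2]
opening: 0.0856
```

>>> {"op": "carry_out", "data": {"deltas": [[0,0,0,0,0],[0,0,0,0,0],[0,0,0,0,0],[0,0,0,0,0],[0,0,0,0,0],[0,0,0,0,0],[0,0,0,0,0],[0,0,0,0,0]]}}

```text
time_s: 37.4
eef_pos: [0.5042, -0.1666, 0.417]
orientation: [1.964, 2.444, 0.006]
force: [0.7, -0.7, 0.1]
opening: 0.0853
```

>>> {"op": "carry_out", "data": {"deltas": [[0,0,0,0,0],[0,0,0,0,0],[0,0,0,0,0],[0,0,0,0,0],[0,0,0,0,0],[0,0,0,0,0],[0,0,0,0,0],[0,0,0,0,0]]}}

```text
time_s: 38.07
eef_pos: [0.5042, -0.1666, 0.417]
orientation: [1.964, 2.444, 0.006]
force: [0.1, -0.3, 0.1]
opening: 0.0855
```

>>> {"op": "carry_out", "data": {"deltas": [[0,0,0,0,0],[0,0,0,0,0],[0,0,0,0,0],[0,0,0,0,0],[0,0,0,0,0],[0,0,0,0,0],[0,0,0,0,0],[0,0,0,0,0]]}}

```text
time_s: 38.73
eef_pos: [0.5042, -0.1666, 0.417]
orientation: [1.964, 2.444, 0.006]
force: [0.0, -0.8, -0.7]
opening: 0.0859
```

>>> {"op": "carry_out", "data": {"deltas": [[0,0,0,0,0],[0,0,0,0,0],[0,0,0,0,0],[0,0,0,0,0],[0,0,0,0,0],[0,0,0,0,0],[0,0,0,0,0],[0,0,0,0,0]]}}

```text
time_s: 39.4
eef_pos: [0.5042, -0.1666, 0.417]
orientation: [1.964, 2.444, 0.006]
force: [-1.1, 0.3, 0.6]
opening: 0.085
```

>>> {"op": "carry_out", "data": {"deltas": [[0,0,0,0,0],[0,0,0,0,0],[0,0,0,0,0],[0,0,0,0,0],[0,0,0,0,0],[0,0,0,0,0],[0,0,0,0,0],[0,0,0,0,0]]}}

```text
time_s: 40.07
eef_pos: [0.5042, -0.1666, 0.417]
orientation: [1.964, 2.444, 0.006]
force: [0.4, 0.4, -0.1]
opening: 0.0855
```

>>> {"op": "carry_out", "data": {"deltas": [[0,0,0,0,0],[0,0,0,0,0],[0,0,0,0,0],[0,0,0,0,0],[0,0,0,0,0],[0,0,0,0,0],[0,0,0,0,0],[0,0,0,0,0]]}}

```text
time_s: 40.73
eef_pos: [0.5042, -0.1666, 0.417]
orientation: [1.964, 2.444, 0.006]
force: [0.2, -1.0, 0.0]
opening: 0.0854
```

>>> {"op": "carry_out", "data": {"deltas": [[0,0,0,0,0],[0,0,0,0,0],[0,0,0,0,0],[0,0,0,0,0],[0,0,0,0,0],[0,0,0,0,0],[0,0,0,0,0],[0,0,0,0,0]]}}

```text
time_s: 41.4
eef_pos: [0.5042, -0.1666, 0.417]
orientation: [1.964, 2.445, 0.006]
force: [0.7, -0.3, 0.9]
opening: 0.085
```

>>> {"op": "carry_out", "data": {"deltas": [[0,0,0,0,0],[0,0,0,0,0],[0,0,0,0,0],[0,0,0,0,0],[0,0,0,0,0],[0,0,0,0,0],[0,0,0,0,0],[0,0,0,0,0]]}}

```text
time_s: 42.07
eef_pos: [0.5042, -0.1666, 0.417]
orientation: [1.964, 2.445, 0.006]
force: [0.1, -0.0, -0.1]
opening: 0.0856
```

```bash
cat >> sw.py <<'E'
m,st,ce=brown(grab('scene')[0]);ys,xs=np.where(m);print(st,xs.min(),ys[xs.argmin()],xs[ys.argmin()],ys.min(),xs[ys.argmax()],ys.max())
E
python3 sw.py
```

```text
[(42.07, np.float64(148.1), np.float64(240.2)), (42.12, np.float64(148.2), np.float64(240.1)), (42.17, np.float64(148.0), np.float64(240.1)), (42.22, np.float64(147.8), np.float64(240.5)), (42.27, np.float64(147.9), np.float64(240.4)), (42.32, np.float64(148.2), np.float64(240.3)), (42.37, np.float64(148.3), np.float64(240.2)), (42.42, np.float64(148.2), np.float64(240.3)), (42.47, np.float64(148.0), np.float64(240.3)), (42.52, np.float64(147.9), np.float64(240.3)), (42.57, np.float64(148.0), np.float64(240.2)), (42.62, np.float64(148.2), np.float64(240.2))]
[ 109  194   79   89 3320] 109 212 165 194 130 282
```

```bash
python3 -c "
from plant import robot
print(robot.close_job())"
```

```text
the job is handed in; nothing more can be done
None
```

I stood the fallen small brown basket upright, let go of it, then gripped it again and hung it by its cross bar on the hook. The job is handed in at about 43 s of the 72 s allowed.

**How it went:** I gripped the upper handle leg and rolled the basket about its bottom edge. Pad friction stopped it turning at about 11°, so I used a few quick jerks to swing the bottom under the grip and finished the roll on the counter. I then gripped the bar 28 mm off its middle, passed the arch over the upturned tip and lowered the bar onto the arm.

**Last checks:**
- **Position:** the outline in the last scene images matches the expected hang to within 2–3 pixels. That puts the bar about 60 mm behind the base's front edge, centred on the arm, with the bottom about 110 mm up.
- **Stillness:** after release the basket rocked sideways at first (about 5 px). I waited until it was down to about 0.2 px, roughly 5 mm/s.
- **Gripper:** it is open and well above the basket, with no force on it beyond sensor noise.
- **Jar and loaf:** neither showed any real shift between the first and later top views (0 and 1 px). The match scores were only 0.55 and 0.67, probably because the shadows changed, so this check is weaker.

**Not confirmed:** the 12-picture limit stopped me viewing the final hang, so that check is by numbers only. I judged the basket upright on its own from one wrist picture after release, where its rim measured 99 × 118 mm, not from a direct tilt measurement.

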